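# Close the concentrate canister with its snap cap

## Robot

A 7-joint arm with a two-finger parallel gripper is mounted at the origin on the work surface. World frame = base frame: x ahead of the robot, y to its left, z up, the work surface at z = 0. Lengths are in m, angles in rad, forces in N, time in s.
With the tool pointing down it reaches from about 0.425 to 0.925 m from the base axis. Payload 6.8 kg.
Tool frame: the origin (TCP) lies midway between the tips of the shut fingers; the grasp point (between the pads) lies 19 mm behind it; z points along the fingers, y is the direction in which the jaws open and shut (so a half turn about z gives the same grasp; the last joint's range is limited). The gripper opens to 85 mm and grips with 20 to 120 N. Pads are 22 mm wide; open, the fingers measure 114 mm over their backs; the gripper's body (76 mm by 85 mm) begins 54 mm behind the grasp point. The pads swing forward as they close: fully open they stand 13 mm farther back than shut.
Start: joints at [-1.364, 0.477, 0.022, 1.555, -0.011, 1.109, -0.083], TCP at [0.209, 0.642, 0.231] pointing down, gripper open.
Joint ranges: [-2.96, 2.96], [-0.34, 2.1], [-1.41, 1.46], [0.24, 2.44], [-1.37, 4.51], [0.17, 1.92], [-2.96, 2.96]. Speed limits (rad/s): [2.39, 2.39, 3.14, 3.14, 3.14, 3.14, 3.14].

## Interface

Orientations are given as a 3x3 rotation matrix whose columns are the frame's x, y, z axes.
In Python, from bench import * gives the robot as it stands.
- The arm moves only by the tool arm_command, never from a script. Its arguments are lists of equal length, an entry for each row: "twist": the turn, a rotation vector about the world's x, y, z in degrees, a list of three; "offset": the shift along the world's x, y, z in mm, a list of three; "fingers": the finger opening in mm, from 0 to 85.4. In form: {"twist": [[ax, ay, az], ...], "offset": [[dx, dy, dz], ...], "fingers": [fingers, ...]}. A call has 1 to 5 rows; each row is the pose to reach, as a shift and turn from the pose commanded when the call began; what a row does not reach only later rows make up. A row lasts 1/8 s, in which the tool goes at most 62.5 mm and 10.7 degrees, less where a joint would pass 70% of its speed; a pose out of reach is approached as far as the arm can. A call with a gripper value outside its range is refused whole. The fingers move at their own pace and stop on an object; "grip_force" is the grip in N (left out, the last holds). Time passes only in rows, so rows that repeat a pose let the fingers close. It gives the time, the measured TCP pose, the force and the opening at its end, in the units of the state.
- sense(): the state, without advancing time (a new reading comes with each control period).
- get_image(name): name is "scene" or "side" or "wrist"; returns the picture (420x560x3 uint8, red, green, blue); there is no depth.
- camera_model(name): a dict with "fx", "fy", "cx", "cy" (pixels), "pose" (4x4, takes a point from camera to world coordinates); the wrist camera has in their place "T_tool_cam" (4x4, takes a point from camera to tool coordinates, whose origin is the TCP and whose axes are the flange's). Camera axes: x right, y up, looking along -z (the intrinsics and any distortion apply to the point x, -y, -z); pixel columns grow to the right and rows downward; lengths in m; the calibration is good to about 2 mm. A picture is of the moment at which its call begins: read the wrist's pose just before it. camera_model takes no time and is no camera call.
- finish_job(): hands the job in, once; it reports no verdict.
The state is a dict: "time": time; "joints": joint angles; "joint_vel": joint speeds; "effort": joint torques, N m; "eef_pos": TCP position; "tool_rot": TCP orientation; "force": force on the tool from outside, world axes, zero at the start; "ft_torque": the same for the moment, N m; "finger_gap": finger opening in m.
Only numpy, scipy, OpenCV 4.12 (cv2) and the standard library are available. Lean on these libraries where they do the work, as an engineer would, in place of code of your own. Each camera call takes 0.05 s, during which the arm holds its last target.

## Task

The dosing cup stands upside down over the neck of the concentrate canister: put it back, still upside down, in its own well of the cup rack, the one cut to its size. Then press the black snap cap onto the neck stud until it clicks, keep pressing past the click until the seal ring under it is squeezed fully down, and finish while still holding the cap pressed down with the gripper; do not let go. Leave the small cup, the bottle, the steel bowl and the brush where they are.

Things in the scene. Friction and masses are not known exactly. Their poses are not given: they have to be found in the camera images.
- canister: Fixed white concentrate canister, 150 x 100 mm and 130 mm tall over the bench, in a grey drip tray 180 x 130 x 14 mm. Origin: bench level under its centre; x along its long side towards the handle, a low arch 9 to 73 mm along +x, 18 mm above the top. The neck stud is on top, 30 mm along -x from the centre.
- stud_base (a point): Point on the stud's axis at the level of the canister's flat top (130 mm above the bench), z up, axes as the canister's. The grey stud is 27.6 mm in diameter and 24 mm tall, tapering to 19 mm over its top 5 mm. Four sprung snap beads stick out to 35 mm across. Around the foot lies the black seal ring, 42 mm in diameter, its top 6 mm above this point when free.
- seal (a joint): How far the sprung seal ring on the stud's foot is pressed down, in m: 0 free, 0.003 fully squeezed; about 1 N to start it, about 8 N to squeeze it fully. It springs back when released.
- cap: Loose black snap cap, about 45 g, standing open side down on the bench. Origin: centre of its lower rim; z up. Skirt 46 mm in diameter, 28 mm tall; on it a round grip knob 26 mm in diameter, 22 mm tall (top at 50 mm). The open underside has an inner lip 30.4 mm in diameter, 4 mm tall, at the lower rim, and is hollow to 25.5 mm.
- stud_beads (a point): Point on the stud's axis level with its snap beads, 14 mm above stud_base. As the cap is pushed down, its rim (height over stud_base) passes the stud's tip at 24 mm, meets the beads at about 18 mm, resistance peaks at about 12 N near 15 mm and drops (click) at about 12 mm; it meets the seal ring at 6 mm and is fully home at 3 mm.
- cup: Loose plain metal dosing cup, 54 mm outer diameter, 60 mm tall, wall 2.5 mm, about 90 g. It starts upside down over the stud, its rim on the canister's top. Origin: centre of the mouth's rim, which is underneath; z up towards its closed end.
- small_holder_well (a point): Centre of the floor of the small well, 16 mm above the bench: round, 46 mm in diameter, 10 mm deep, in a white block 84 x 84 mm. It holds the small cup. The three blocks stand side by side in any order on the rack.
- medium_holder_well (a point): Centre of the floor of the medium well, 16 mm above the bench: round, 60 mm in diameter, 10 mm deep, in a white block 84 x 84 mm whose top is 26 mm above the bench. This is the dosing cup's own well.
- large_holder_well (a point): Centre of the floor of the large well, 16 mm above the bench: round, 74 mm in diameter, 10 mm deep, in a white block 84 x 84 mm; empty, the place of a bigger cup.
- rack: Fixed grey base board of the cup rack, 94 x 270 x 6 mm, origin centre of its underside on the bench, y along the row of the three blocks (88 mm apart).
- small_cup: Bystander: metal cup 40 mm in diameter, 45 mm tall, upside down in the small well; origin centre of its rim, underneath.
- bottle: Bystander: standing bottle, 60 mm in diameter, 130 mm tall; origin centre of its underside.
- pot: Bystander: steel bowl, 90 mm in diameter at the rim, 50 mm tall; origin centre of its underside.
- brush: Bystander: hand brush lying on the bench along its own x axis, about 200 mm long; origin on the bench under its middle.
Things that resemble listed ones, but are neither listed nor needed, are in the scene too. What is shaped like the cup but blue or red is not meant.

How it is judged:
By the outcome, as a careful person would: the job done as asked, in the order asked, and still so for the second after the job is handed in, while the arm keeps its last pose, push and grip.
It also fails if it takes over 64 s, if anything falls off the work surface, if the arm or the gripper's body presses on something with over 40 N, if the wrist force passes 120 N, or if a joint passes its speed limit or range.

## Working session

There is one attempt and no reset: what is moved stays moved. The work goes in short steps, Python scripts to look and compute and a tool call to move; the robot and the scene stay as the last step left them, time stands still between calls to the robot, and variables do not carry over. Pictures are saved under pics/ and viewed, and the job is handed in when it is done.

Besides the shell and the picture viewer there is one more tool, called after "Emit:" by a JSON object that holds its "api" and its "payload". arm_command: Moves the arm, as the interface text tells. Its arguments: {"type":"object","properties":{"twist":{"type":"array","items":{"type":"array","items":{"type":"number"}}},"offset":{"type":"array","items":{"type":"array","items":{"type":"number"}}},"fingers":{"type":"array","items":{"type":"number"}},"grip_force":{"type":"number"}},"required":["twist","offset","fingers"]}

```bash
ls; mkdir -p pics
python3 - <<'E'
from bench import *
import cv2, numpy as np
s=sense(); print(s['time'],s['eef_pos'],s['tool_rot'],s['finger_gap'])
for n in ['scene','side','wrist']:
    im=get_image(n); cv2.imwrite(f'pics/{n}0.png',im[:,:,::-1]); print(n,camera_model(n))
E
```

```text
pics
0.0 [0.20882944 0.64126691 0.23034762] [[-9.50852122e-01  3.09645048e-01 -4.32328516e-04]
 [ 3.09645321e-01  9.50850504e-01 -1.75901220e-03]
 [-1.33589629e-04 -1.80642898e-03 -9.99998359e-01]] 0.0851042207218508
scene {'fx': 447.28889201043, 'fy': 447.28889201043, 'cx': 293.75556631281023, 'cy': 208.5764184325937, 'pose': array([[ 0.06417361, -0.52549884,  0.84837062,  1.46535254],
       [ 0.99774546,  0.05051745, -0.04418124, -0.06852472],
       [-0.01964033,  0.84929321,  0.52755597,  0.65592093],
       [ 0.        ,  0.        ,  0.        ,  1.        ]])}
side {'fx': 442.5495485186584, 'fy': 442.5495485186584, 'cx': 284.5737829423097, 'cy': 207.09970280431955, 'pose': array([[ 0.88145741,  0.3067634 , -0.35906692,  0.1304507 ],
       [-0.4720855 ,  0.55146893, -0.68776254, -0.86320378],
       [-0.01296613,  0.77574367,  0.63091493,  0.89043121],
       [ 0.        ,  0.        ,  0.        ,  1.        ]])}
wrist {'fx': 345.9407843586635, 'fy': 345.9407843586635, 'cx': 282.57270301224685, 'cy': 209.51822974240096, 'T_tool_cam': array([[ 5.24610959e-05,  9.53512718e-01,  3.01352774e-01,
         7.56639238e-02],
       [ 9.99999627e-01,  2.09856396e-04, -8.38093560e-04,
        -5.54763451e-04],
       [-8.62373675e-04,  3.01352705e-01, -9.53512351e-01,
        -1.43064354e-01],
       [ 0.00000000e+00,  0.00000000e+00,  0.00000000e+00,
         1.00000000e+00]])}
```

View pics/scene0.png

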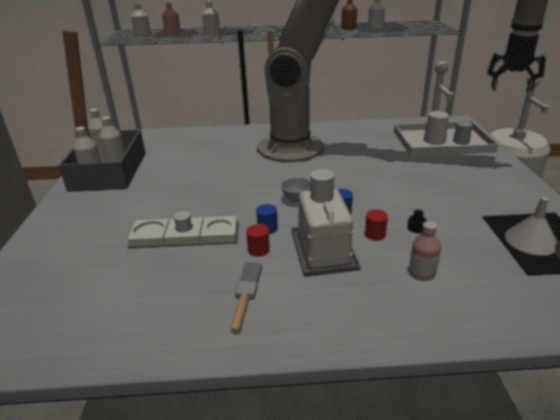

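View pics/side0.png

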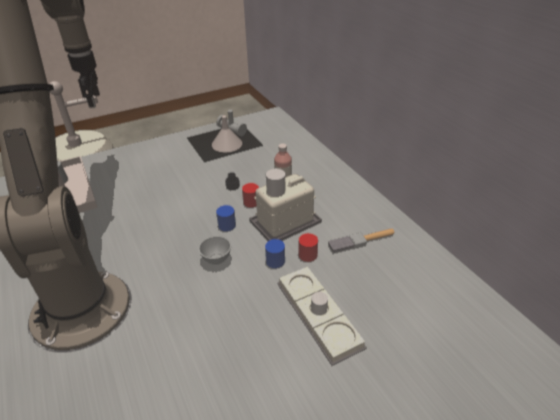

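View pics/wrist0.png

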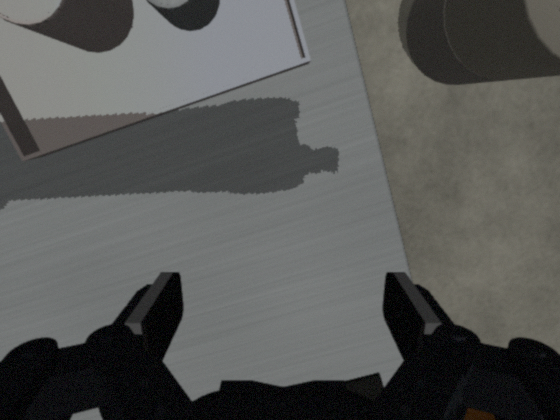

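```bash
cat > h.py <<'E'
import numpy as np, cv2
def ray(m,uv,T=None):
    P=m['pose'] if T is None else T
    d=np.array([(uv[0]-m['cx'])/m['fx'],-(uv[1]-m['cy'])/m['fy'],-1.])
    return P[:3,3],P[:3,:3]@d
def onz(m,uv,z,T=None):
    o,d=ray(m,uv,T); return o+d*(z-o[2])/d[2]
def proj(m,p,T=None):
    P=m['pose'] if T is None else T
    c=P[:3,:3].T@(np.array(p)-P[:3,3]); return np.array([m['cx']-m['fx']*c[0]/c[2],m['cy']+m['fy']*c[1]/c[2]])
def wT(s,m):
    T=np.eye(4);T[:3,:3]=s['tool_rot'];T[:3,3]=s['eef_pos'];return T@m['T_tool_cam']
E
python3 - <<'E'
import cv2
a=cv2.imread('pics/scene0.png');b=cv2.imread('pics/side0.png')
f=lambda im,x,y,w,h,k:cv2.convertScaleAbs(cv2.resize(im[y:y+h,x:x+w],None,fx=k,fy=k,interpolation=cv2.INTER_CUBIC),alpha=1.5)
cv2.imwrite('pics/c1.png',f(a,285,160,160,120,5))
cv2.imwrite('pics/c2.png',f(b,200,140,160,120,5))
cv2.imwrite('pics/c3.png',f(a,120,200,130,50,6))
cv2.imwrite('pics/c4.png',f(b,270,260,100,100,6))
E
```

```text
(no output)
```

View pics/c1.png

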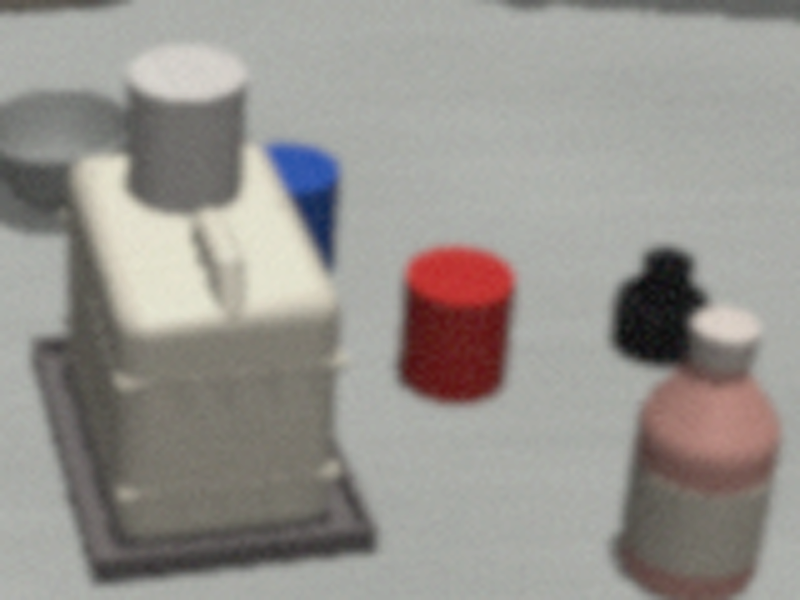

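View pics/c2.png

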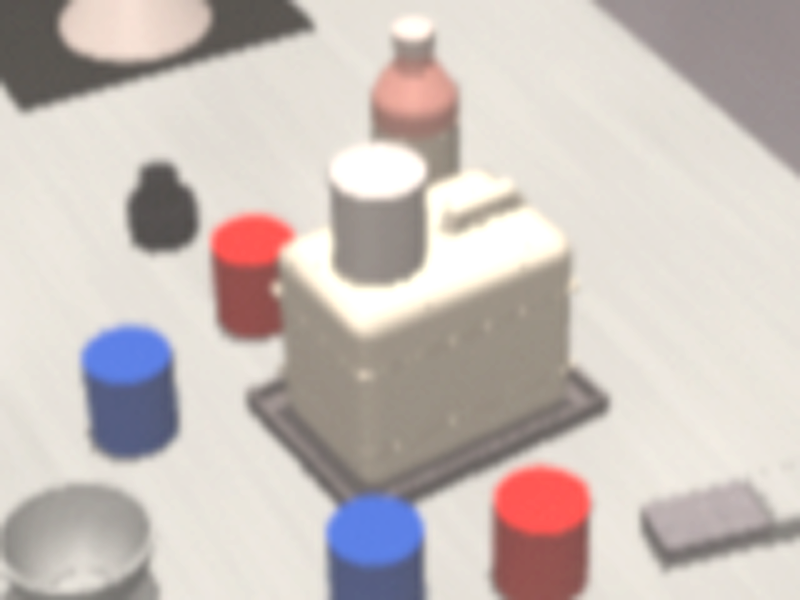

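View pics/c3.png

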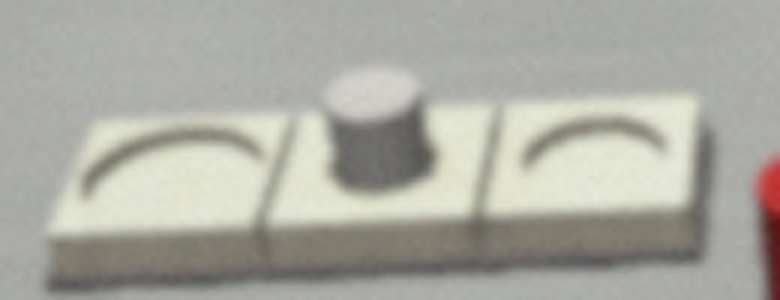

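View pics/c4.png

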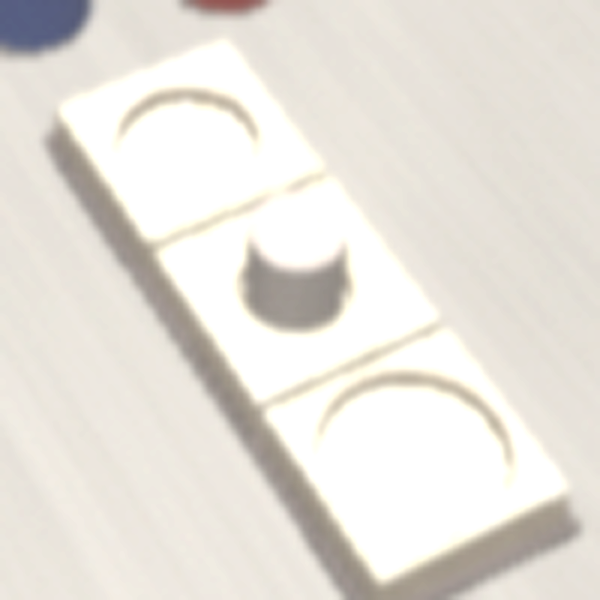

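```bash
cat > m.py <<'E'
from bench import camera_model
from h import *
A=camera_model('scene');B=camera_model('side')
q=lambda p,k,o:((p[0]+.5)/k-.5+o[0],(p[1]+.5)/k-.5+o[1])
def tri(ua,ub):
    o,d=ray(A,ua);p,e=ray(B,ub);d=d/np.linalg.norm(d);e=e/np.linalg.norm(e)
    t=np.linalg.lstsq(np.c_[d,-e],p-o,rcond=None)[0];x=o+t[0]*d;y=p+t[1]*e
    return (x+y)/2,np.linalg.norm(x-y)
E
python3 - <<'E'
from m import *
np.set_printoptions(precision=4,suppress=True)
c1=lambda *p:q(p,5,(285,160));c2=lambda *p:q(p,5,(200,140));c3=lambda *p:q(p,6,(120,200));c4=lambda *p:q(p,6,(270,260))
def rep(n,a,b,z): print(n,onz(A,a,z),onz(B,b,z),tri(a,b))
rep('cup top',c1(187,73),c2(378,171),.19)
rep('cap top',c1(669,257),c2(160,172),.05)
sc=[c3(*p) for p in [(502,104),(702,95),(698,208),(480,218)]]
# side order: correspond: scene far-left(-x,-y), far-right(-x,+y), near right(+x,+y), near left
sd=[c4(*p) for p in [(158,243),(62,102),(230,38),(325,172)]]
for i in range(4): rep('blk',sc[i],sd[i],.026)
print('mean',np.mean([onz(A,p,.026) for p in sc],0),np.mean([onz(B,p,.026) for p in sd],0))
for a,b in [((322.4,161.5),0)]:pass
# canister top corners
E
```

```text
cup top [0.5761 0.0431 0.19  ] [0.5753 0.0416 0.19  ] (array([0.5757, 0.0429, 0.1895]), np.float64(0.0008023311901490578))
cap top [0.5326 0.2943 0.05  ] [0.5372 0.2923 0.05  ] (array([0.5366, 0.2921, 0.0515]), np.float64(0.0023745852154578584))
blk [ 0.4709 -0.2538  0.026 ] [ 0.4757 -0.2539  0.026 ] (array([ 0.4747, -0.254 ,  0.0277]), np.float64(0.0020802742632019997))
blk [ 0.4719 -0.167   0.026 ] [ 0.4769 -0.167   0.026 ] (array([ 0.476 , -0.1674,  0.0279]), np.float64(0.001882848057400702))
blk [ 0.558  -0.1648  0.026 ] [ 0.5597 -0.1695  0.026 ] (array([ 0.5595, -0.1666,  0.0255]), np.float64(0.0044283087944820086))
blk [ 0.5569 -0.2535  0.026 ] [ 0.5556 -0.2549  0.026 ] (array([ 0.556 , -0.254 ,  0.0252]), np.float64(0.0006371322468595355))
mean [ 0.5144 -0.2098  0.026 ] [ 0.517  -0.2113  0.026 ]
```

Emit:
{"api": "arm_command", "payload": {"twist": [[0,0,10],[0,0,18],[0,0,18],[0,0,18],[0,0,18]], "offset": [[20,-35,40],[50,-80,70],[80,-130,70],[110,-180,70],[150,-245,70]], "fingers": [85,85,85,85,85]}}

```text
time: 0.78
eef_pos: [0.3523, 0.4069, 0.3013]
tool_rot: [[-1.0, 0.0, -0.0], [0.0, 1.0, 0.0], [0.0, 0.0, -1.0]]
force: [1.3, 0.0, 0.2]
finger_gap: 0.0847
```

Emit:
{"api": "arm_command", "payload": {"twist": [[0,0,0],[0,0,0],[0,0,0],[0,0,0],[0,0,0]], "offset": [[30,-49,0],[60,-98,0],[90,-147,0],[120,-196,0],[150,-245,0]], "fingers": [85,85,85,85,85]}}

```text
time: 1.4
eef_pos: [0.5023, 0.1619, 0.3013]
tool_rot: [[-1.0, 0.0, 0.0], [0.0, 1.0, 0.0], [-0.0, 0.0, -1.0]]
force: [0.6, 0.5, -0.0]
finger_gap: 0.0852
```

Emit:
{"api": "arm_command", "payload": {"twist": [[0,0,0],[0,0,0],[0,0,0],[0,0,0],[0,0,0]], "offset": [[25,-40,0],[50,-80,0],[67,-109,0],[67,-109,0],[67,-109,0]], "fingers": [85,85,85,85,85]}}

```text
time: 2.02
eef_pos: [0.5683, 0.0554, 0.301]
tool_rot: [[-1.0, 0.0, -0.001], [0.0, 1.0, 0.0], [0.001, 0.0, -1.0]]
force: [-0.2, 0.3, -0.6]
finger_gap: 0.0852
```

```bash
cat > snap.py <<'E'
import sys
from bench import *
from h import *
import json
n=sys.argv[1];c=sys.argv[2] if len(sys.argv)>2 else 'wrist'
s=sense();im=get_image(c);cv2.imwrite(f'pics/{n}.png',im[:,:,::-1])
if c=='wrist': np.save(f'pics/{n}.npy',wT(s,camera_model('wrist')))
print(s['time'],s['eef_pos'],s['joints'],s['force'],s['finger_gap'])
E
python3 snap.py w1
```

```text
2.025 [0.5683267  0.0554202  0.30098632] [-0.48071794  0.24953561  0.33583218  1.74217628 -0.08928413  1.1655207
  1.45153908] [-0.19751404  0.33521971 -0.62698872] 0.08516469188940622
```

View pics/w1.png

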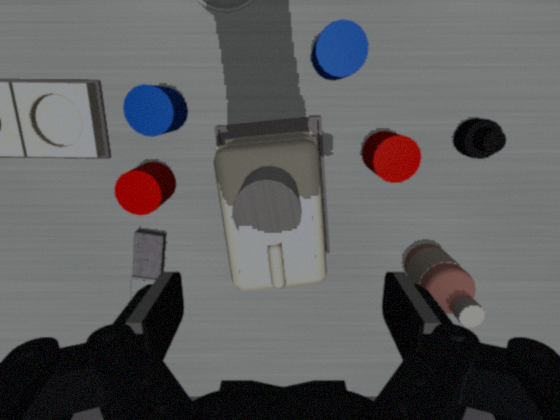

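Run:
```python
import cv2
a=cv2.imread('pics/w1.png')
f=lambda im,x,y,w,h,k:cv2.convertScaleAbs(cv2.resize(im[y:y+h,x:x+w],None,fx=k,fy=k,interpolation=cv2.INTER_CUBIC),alpha=1.5)
cv2.imwrite('pics/c5.png',f(a,205,150,130,150,4))
cv2.imwrite('pics/c6.png',f(a,0,70,120,100,6))
cv2.imwrite('pics/c7.png',f(a,440,100,80,70,8))
```

```text
(no output)
```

View pics/c5.png

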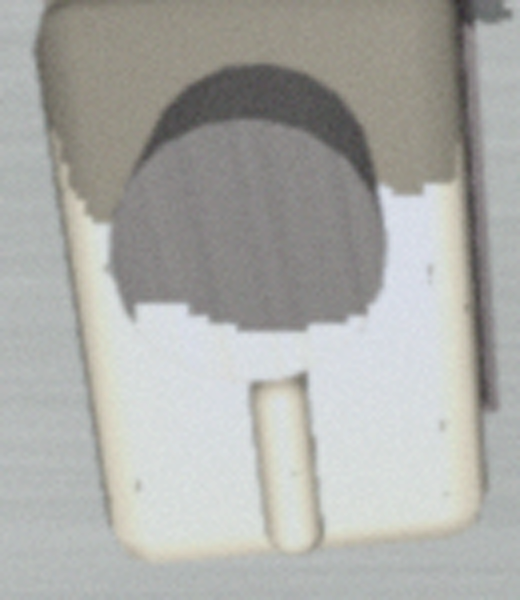

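View pics/c6.png

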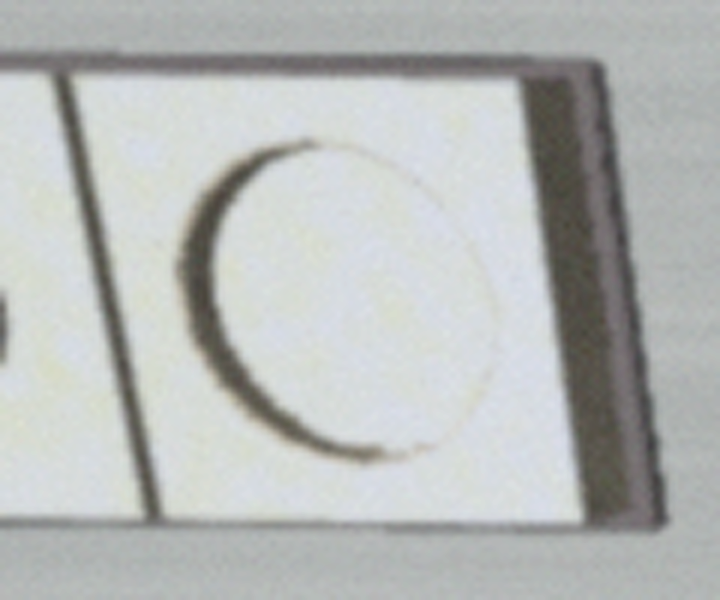

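View pics/c7.png

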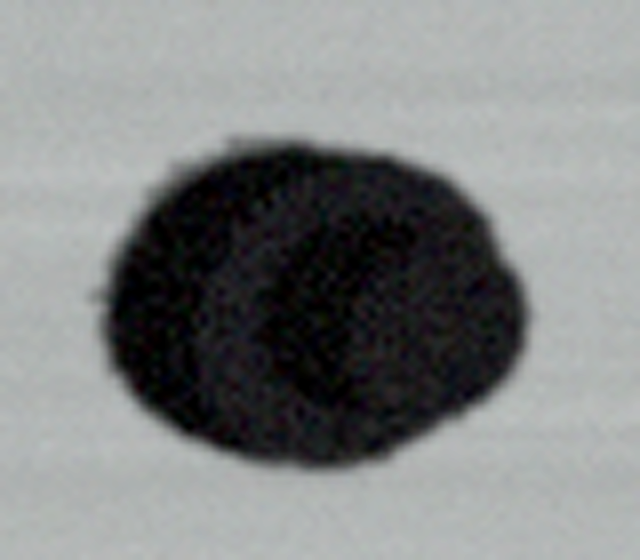

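Run:
```python
from m import *
np.set_printoptions(precision=4,suppress=True)
W=camera_model('wrist');T=np.load('pics/w1.npy')
g=lambda p,k,o,z:onz(W,q(p,k,o),z,T)
for n,pl,r in [('cupL R T B C',[(110,252),(385,252),(248,118),(248,385),(248,252)],.19)]:
  for p in pl: print(n,g(p,4,(205,150),r))
for p in [(178,270),(500,320),(320,138),(370,462),(340,300)]: print('well',g(p,6,(0,70),.026))
for p in [(525,315),(345,315),(438,315)]: print('cap',g(p,8,(440,100),.05))
# handle ends z .148
a=g((280,383),4,(205,150),.148);b=g((297,545),4,(205,150),.14);print('handle',a,b)
```

```text
cupL R T B C [0.5752 0.0158 0.19  ]
cupL R T B C [0.5752 0.0689 0.19  ]
cupL R T B C [0.5488 0.0428 0.19  ]
cupL R T B C [0.6031 0.042  0.19  ]
cupL R T B C [0.5752 0.0424 0.19  ]
well [ 0.5083 -0.2404  0.026 ]
well [ 0.5177 -0.1795  0.026 ]
well [ 0.484 -0.208  0.026]
well [ 0.5453 -0.2102  0.026 ]
well [ 0.5139 -0.21    0.026 ]
cap [0.5338 0.3049 0.05  ]
cap [0.5338 0.2796 0.05  ]
cap [0.5338 0.2926 0.05  ]
handle [0.6208 0.0474 0.148 ] [0.6678 0.0511 0.14  ]
```

Emit:
{"api": "arm_command", "payload": {"twist": [[0,0,0],[0,0,0]], "offset": [[0,0,0],[0,0,0]], "fingers": [85,85]}}

```text
time: 2.33
eef_pos: [0.5685, 0.0555, 0.3014]
tool_rot: [[-1.0, -0.001, 0.0], [-0.001, 1.0, 0.0], [-0.0, 0.0, -1.0]]
force: [-0.1, 0.1, -0.3]
finger_gap: 0.085
```

Emit:
{"api": "arm_command", "payload": {"twist": [[0,0,0],[0,0,0],[0,0,0],[0,0,0],[0,0,0]], "offset": [[7,-13,-30],[7,-13,-60],[7,-13,-85],[7,-13,-85],[7,-13,-85]], "fingers": [85,85,85,85,85]}}

```text
time: 2.95
eef_pos: [0.5764, 0.0419, 0.2174]
tool_rot: [[-1.0, 0.0, 0.001], [0.0, 1.0, 0.0], [-0.001, 0.0, -1.0]]
force: [0.3, -0.3, 0.5]
finger_gap: 0.0849
```

Emit:
{"api": "arm_command", "payload": {"twist": [[0,0,0],[0,0,0],[0,0,0],[0,0,0]], "offset": [[0,0,-25],[0,0,-50],[0,0,-70],[0,0,-70]], "fingers": [85,85,85,85]}}

```text
time: 3.45
eef_pos: [0.5756, 0.0418, 0.1464]
tool_rot: [[-1.0, 0.0, -0.001], [0.0, 1.0, -0.0], [0.001, -0.0, -1.0]]
force: [-0.6, 0.9, -0.5]
finger_gap: 0.0851
```

Emit:
{"api": "arm_command", "payload": {"twist": [[0,0,0],[0,0,0],[0,0,0],[0,0,0],[0,0,0]], "offset": [[0,0,0],[0,0,0],[0,0,0],[0,0,0],[0,0,0]], "fingers": [45,45,45,45,45], "grip_force": 40}}

```text
time: 4.08
eef_pos: [0.5769, 0.0419, 0.1481]
tool_rot: [[-1.0, 0.001, 0.003], [0.001, 1.0, 0.001], [-0.003, 0.001, -1.0]]
force: [-0.7, 1.0, 5.4]
finger_gap: 0.054
```

```bash
python3 snap.py w2
```

```text
4.075 [0.57689767 0.04185168 0.14808381] [-0.41938483  0.42239854  0.3073798   1.88856756 -0.16611991  0.85226817
  1.54223434] [-0.70500847  1.02896166  5.40359514] 0.05396620587301289
```

View pics/w2.png

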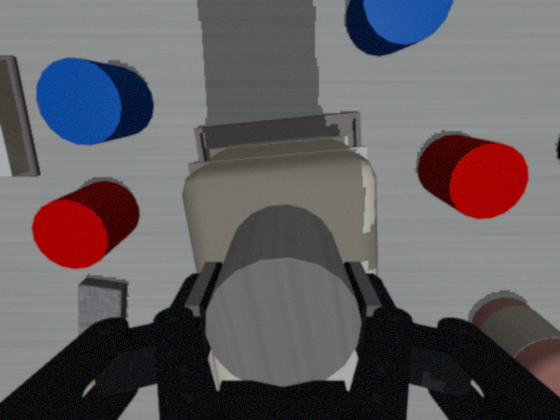

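Emit:
{"api": "arm_command", "payload": {"twist": [[0,0,0],[0,0,0],[0,0,0],[0,0,0],[0,0,0]], "offset": [[0,0,15],[0,0,35],[0,0,60],[0,0,80],[0,0,80]], "fingers": [45,45,45,45,45]}}

```text
time: 4.75
eef_pos: [0.577, 0.0417, 0.2287]
tool_rot: [[-1.0, 0.001, 0.004], [0.001, 1.0, 0.001], [-0.004, 0.001, -1.0]]
force: [-0.4, -0.5, -0.4]
finger_gap: 0.0532
```

Emit:
{"api": "arm_command", "payload": {"twist": [[0,0,0],[0,0,0],[0,0,0],[0,0,0],[0,0,0]], "offset": [[-8,-30,0],[-18,-70,0],[-29,-115,0],[-40,-160,0],[-51,-205,0]], "fingers": [45,45,45,45,45]}}

```text
time: 5.38
eef_pos: [0.5238, -0.1646, 0.2258]
tool_rot: [[-1.0, 0.0, -0.001], [0.0, 1.0, 0.0], [0.001, 0.0, -1.0]]
force: [0.7, -0.2, 0.7]
finger_gap: 0.0537
```

Emit:
{"api": "arm_command", "payload": {"twist": [[0,0,0],[0,0,0],[0,0,0],[0,0,0],[0,0,0]], "offset": [[-5,-25,-10],[-9,-45,-35],[-9,-45,-65],[-9,-45,-90],[-9,-45,-90]], "fingers": [45,45,45,45,45]}}

```text
time: 6.0
eef_pos: [0.5139, -0.2078, 0.1342]
tool_rot: [[-1.0, 0.001, -0.005], [0.001, 1.0, 0.001], [0.005, 0.001, -1.0]]
force: [0.5, -0.3, 0.6]
finger_gap: 0.0534
```

```bash
python3 snap.py w3; python3 snap.py s3 side; python3 -c "
import cv2
a=cv2.imread('pics/s3.png')[190:370,220:400];cv2.imwrite('pics/s3c.png',cv2.resize(a,None,fx=3,fy=3,interpolation=3))"
```

```text
6.0 [ 0.51385297 -0.20778316  0.13421939] [-0.0441179   0.41925945  0.40069596  1.95417643 -0.21908569  0.81517338
  2.04741411] [ 0.5067017  -0.28564372  0.5872195 ] 0.05339839208069298
6.05 [ 0.51497634 -0.2082018   0.13565434] [-0.04445758  0.41766423  0.40133477  1.95244507 -0.21875309  0.81569437
  2.04722267] [ 0.75247047  0.12927779 -1.61735424] 0.05352459453477533
```

View pics/w3.png

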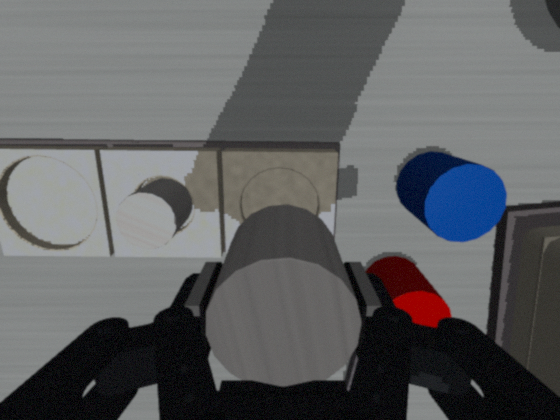

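View pics/s3c.png

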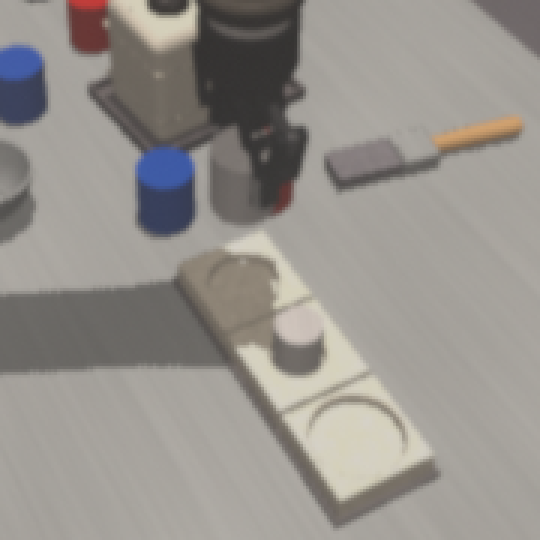

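Run:
```python
from m import *
np.set_printoptions(precision=4,suppress=True)
W=camera_model('wrist');T=np.load('pics/w3.npy')
for p in [(281,167),(240,196),(320,196),(222,150),(337,150)]: print(p,onz(W,p,.026,T))
# cup outline at top z = rim+60
for p in [(208,305),(361,305),(284,305)]: print(p,onz(W,p,.134-.017+.06,T))
```

```text
(281, 167) [ 0.4842 -0.2096  0.026 ]
(240, 196) [ 0.5062 -0.2405  0.026 ]
(320, 196) [ 0.5063 -0.1802  0.026 ]
(222, 150) [ 0.4718 -0.2522  0.026 ]
(337, 150) [ 0.4719 -0.169   0.026 ]
(208, 305) [ 0.5032 -0.2335  0.177 ]
(361, 305) [ 0.5033 -0.1825  0.177 ]
(284, 305) [ 0.5033 -0.2082  0.177 ]
```

Emit:
{"api": "arm_command", "payload": {"twist": [[0,0,0],[0,0,0],[0,0,0],[0,0,0],[0,0,0]], "offset": [[0,-2,-25],[0,-2,-50],[0,-2,-75],[0,-2,-82],[0,-2,-82]], "fingers": [45,45,45,45,45]}}

```text
time: 6.72
eef_pos: [0.5163, -0.2106, 0.0551]
tool_rot: [[-1.0, 0.001, 0.001], [0.001, 1.0, -0.0], [-0.001, -0.0, -1.0]]
force: [0.1, -1.0, 0.2]
finger_gap: 0.0534
```

Emit:
{"api": "arm_command", "payload": {"twist": [[0,0,0],[0,0,0],[0,0,0],[0,0,0],[0,0,0]], "offset": [[0,0,-4],[0,0,-8],[0,0,-12],[0,0,-15],[0,0,-17]], "fingers": [45,45,45,45,45]}}

```text
time: 7.35
eef_pos: [0.5156, -0.2104, 0.0371]
tool_rot: [[-1.0, 0.001, -0.0], [0.001, 1.0, 0.0], [0.0, 0.0, -1.0]]
force: [-0.4, -0.2, -1.2]
finger_gap: 0.0533
```

Emit:
{"api": "arm_command", "payload": {"twist": [[0,0,0],[0,0,0],[0,0,0],[0,0,0]], "offset": [[0,0,-1],[0,0,-2],[0,0,-3],[0,0,-4]], "fingers": [45,45,45,45]}}

```text
time: 7.85
eef_pos: [0.5158, -0.2104, 0.034]
tool_rot: [[-1.0, 0.001, 0.0], [0.001, 1.0, 0.0], [-0.0, 0.0, -1.0]]
force: [-4.4, 2.1, 16.4]
finger_gap: 0.0532
```

Emit:
{"api": "arm_command", "payload": {"twist": [[0,0,0],[0,0,0],[0,0,0],[0,0,0],[0,0,0]], "offset": [[0,0,1],[0,0,1],[0,0,1],[0,0,1],[0,0,1]], "fingers": [70,70,70,70,70]}}

```text
time: 8.48
eef_pos: [0.5157, -0.2104, 0.0342]
tool_rot: [[-1.0, 0.001, -0.0], [0.001, 1.0, 0.0], [0.0, 0.0, -1.0]]
force: [0.1, -0.0, 0.1]
finger_gap: 0.0702
```

Emit:
{"api": "arm_command", "payload": {"twist": [[0,0,0],[0,0,0],[0,0,0],[0,0,0],[0,0,0]], "offset": [[0,0,15],[0,0,40],[0,0,80],[0,0,130],[0,0,180]], "fingers": [70,70,70,70,70]}}

```text
time: 9.1
eef_pos: [0.5155, -0.2105, 0.2168]
tool_rot: [[-1.0, 0.001, 0.001], [0.001, 1.0, -0.0], [-0.001, -0.0, -1.0]]
force: [1.0, 0.5, -0.0]
finger_gap: 0.0699
```

```bash
python3 snap.py w4; python3 snap.py s4 side; python3 -c "
import cv2
a=cv2.imread('pics/s4.png')[190:370,220:400];cv2.imwrite('pics/s4c.png',cv2.resize(a,None,fx=3,fy=3,interpolation=3))"
```

```text
9.1 [ 0.51545008 -0.21048723  0.2168394 ] [-0.08604222  0.31404038  0.4479174   1.88164966 -0.16181584  0.98066014
  2.00287556] [ 0.95427508  0.46883288 -0.0381784 ] 0.06987671236429209
9.15 [ 0.51872607 -0.2122643   0.22349361] [-0.08667536  0.30722115  0.450251    1.8736955  -0.16034212  0.98496661
  2.0016447 ] [ 1.86474055 -1.30369932  4.40983884] 0.07009404072046688
```

View pics/w4.png

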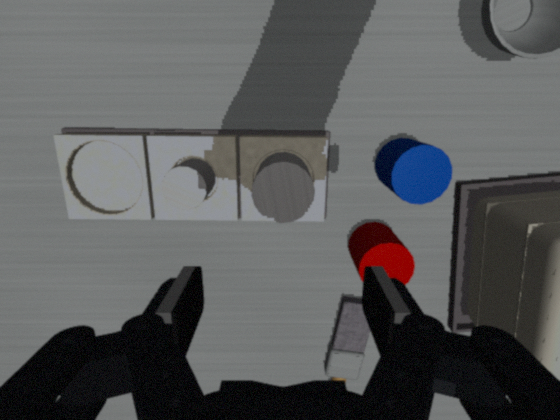

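View pics/s4c.png

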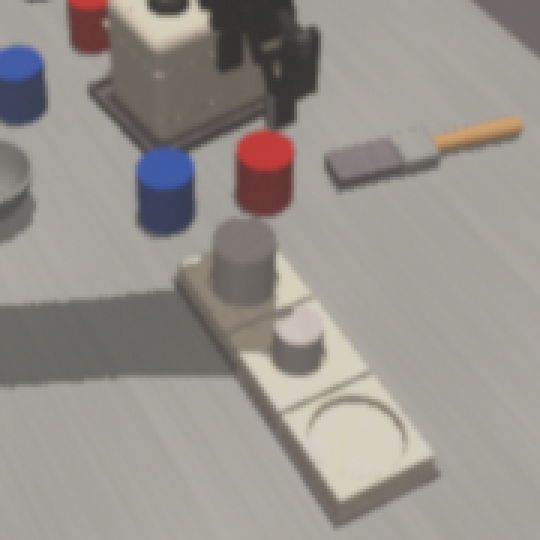

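Emit:
{"api": "arm_command", "payload": {"twist": [[0,0,0],[0,0,0],[0,0,0],[0,0,0],[0,0,0]], "offset": [[2,15,50],[10,60,77],[18,110,77],[26,160,77],[34,210,77]], "fingers": [70,70,70,70,70]}}

```text
time: 9.82
eef_pos: [0.5495, 0.001, 0.2918]
tool_rot: [[-1.0, 0.001, 0.001], [0.001, 1.0, 0.0], [-0.001, 0.0, -1.0]]
force: [0.4, -0.2, -1.0]
finger_gap: 0.0697
```

Emit:
{"api": "arm_command", "payload": {"twist": [[0,0,0],[0,0,0],[0,0,0],[0,0,0]], "offset": [[8,40,0],[10,60,0],[10,60,0],[10,60,0]], "fingers": [70,70,70,70]}}

```text
time: 10.32
eef_pos: [0.5595, 0.0572, 0.2914]
tool_rot: [[-1.0, 0.003, -0.0], [0.003, 1.0, -0.001], [0.0, -0.001, -1.0]]
force: [-0.3, -0.4, -0.3]
finger_gap: 0.0699
```

```bash
python3 snap.py w5; python3 -c "
import cv2
a=cv2.imread('pics/w5.png')[130:290,190:350];cv2.imwrite('pics/w5c.png',cv2.convertScaleAbs(cv2.resize(a,(640,600)[:1]+(640,) if 0 else (600,600),interpolation=2),alpha=1.6))"
```

```text
10.325 [0.55954341 0.05719462 0.29139464] [-0.47940656  0.24068726  0.32200464  1.77390208 -0.08207978  1.14049962
  1.43554082] [-0.27498499 -0.40047252 -0.28879052] 0.06991732022293383
```

View pics/w5.png

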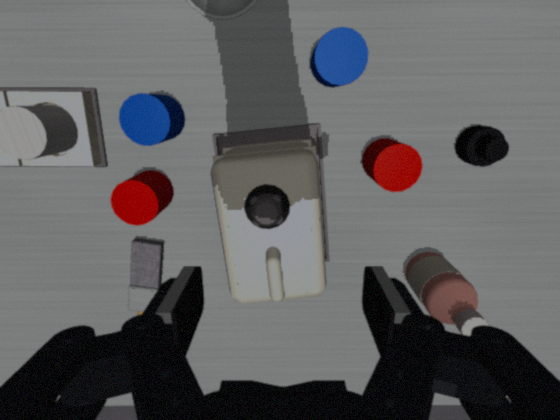

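View pics/w5c.png

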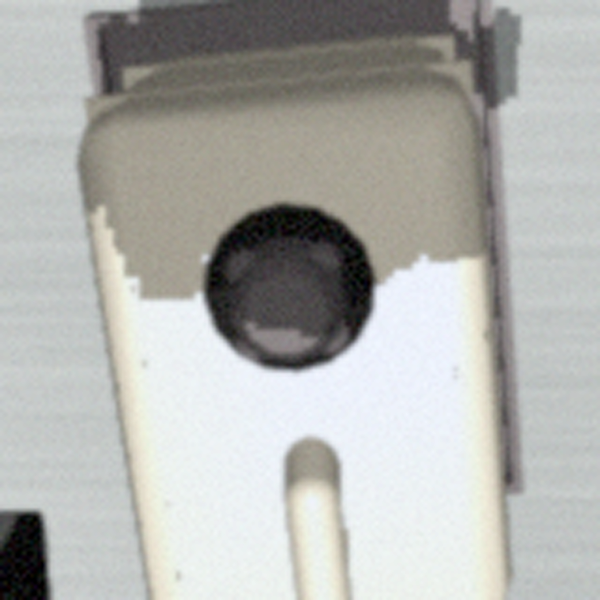

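Run:
```python
from m import *
np.set_printoptions(precision=4,suppress=True)
W=camera_model('wrist');T=np.load('pics/w5.npy')
for p,z in [((206,287),.135),((373,287),.135),((290,205),.135),((290,370),.135),((290,287),.135),((283,303),.154),((244,303),.154),((325,303),.154)]: print(p,z,onz(W,q(p,3.75,(190,130)),z,T))
# cap
im=cv2.imread('pics/w5.png')[110:180,445:520];cv2.imwrite('pics/w5d.png',cv2.convertScaleAbs(cv2.resize(im,None,fx=8,fy=8,interpolation=2),alpha=3))
```

```text
(206, 287) 0.135 [0.5751 0.0219 0.135 ]
(373, 287) 0.135 [0.5752 0.0622 0.135 ]
(290, 205) 0.135 [0.5548 0.0425 0.135 ]
(290, 370) 0.135 [0.5965 0.0418 0.135 ]
(290, 287) 0.135 [0.5751 0.0421 0.135 ]
(283, 303) 0.154 [0.5731 0.0414 0.154 ]
(244, 303) 0.154 [0.5731 0.0326 0.154 ]
(325, 303) 0.154 [0.5731 0.0509 0.154 ]
```

View pics/w5d.png

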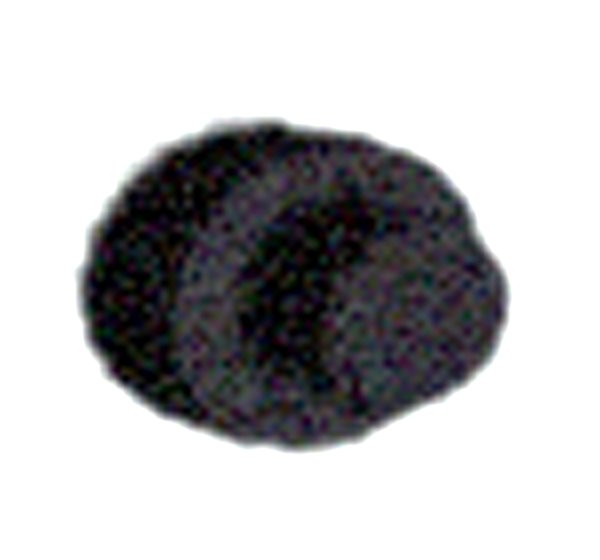

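Run:
```python
from m import *
np.set_printoptions(precision=4,suppress=True)
print(onz(A,(429,228),.13), onz(A,(424,273),0.0), onz(B,q((412,28),5,(200,140)),.13))
W=camera_model('wrist');T=np.load('pics/w5.npy');print(onz(W,(471,314),.13,T))
```

```text
[0.722  0.2484 0.13  ] [0.711  0.2591 0.    ] [0.7082 0.2544 0.13  ]
[0.6924 0.2481 0.13  ]
```

Emit:
{"api": "arm_command", "payload": {"twist": [[0,0,0],[0,0,0],[0,0,0],[0,0,0],[0,0,0]], "offset": [[-5,40,0],[-12,90,0],[-18,140,0],[-24,190,0],[-26,225,0]], "fingers": [60,50,50,50,50]}}

```text
time: 11.0
eef_pos: [0.5336, 0.2854, 0.2914]
tool_rot: [[-1.0, 0.001, 0.0], [0.001, 1.0, 0.0], [-0.0, 0.0, -1.0]]
force: [-0.6, -0.3, -0.1]
finger_gap: 0.0504
```

Emit:
{"api": "arm_command", "payload": {"twist": [[0,0,0],[0,0,0],[0,0,0]], "offset": [[0,10,-20],[0,10,-50],[0,10,-60]], "fingers": [50,50,50]}}

```text
time: 11.38
eef_pos: [0.5333, 0.2913, 0.2286]
tool_rot: [[-1.0, 0.004, -0.003], [0.004, 1.0, -0.004], [0.003, -0.004, -1.0]]
force: [0.5, -0.3, 0.7]
finger_gap: 0.0503
```

```bash
python3 snap.py w6; python3 -c "
import cv2
a=cv2.imread('pics/w6.png')[130:290,190:390];cv2.imwrite('pics/w6c.png',cv2.convertScaleAbs(cv2.resize(a,(750,600),interpolation=2),alpha=2.5))"
```

```text
11.375 [0.53326094 0.29133243 0.22857525] [-0.75720804  0.37360984  0.20043378  1.73388562 -0.08255129  1.04706025
  1.03851258] [ 0.54185186 -0.28719417  0.71377602] 0.050296236672528416
```

View pics/w6.png

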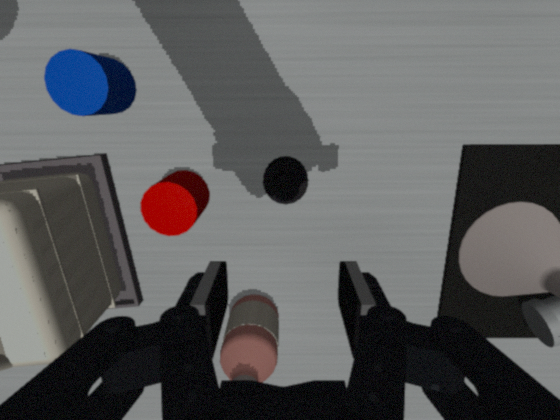

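View pics/w6c.png

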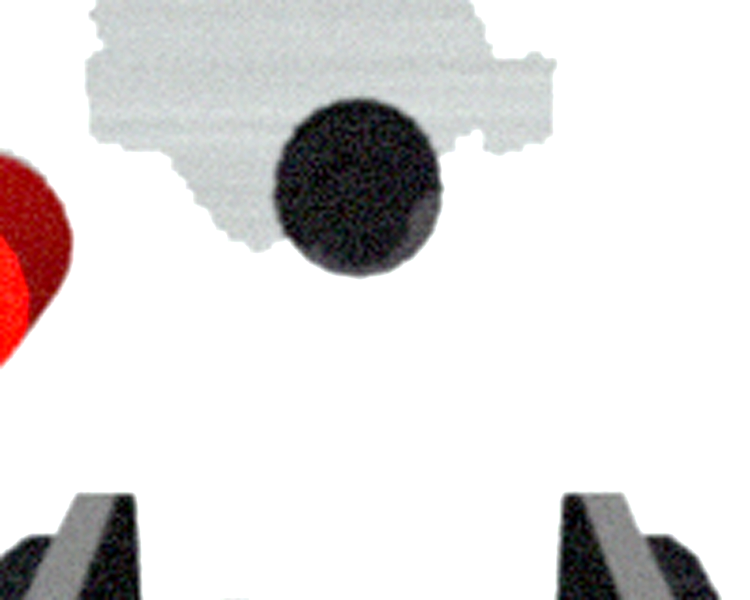

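Run:
```python
from m import *
np.set_printoptions(precision=4,suppress=True)
W=camera_model('wrist');T=np.load('pics/w6.npy')
for p,z in [((274,190),.028),((441,190),.028),((358,98),0),((358,98),.028),((358,276),.028)]: print(p,z,onz(W,q(p,3.75,(190,130)),z,T))
```

```text
(274, 190) 0.028 [0.5343 0.2697 0.028 ]
(441, 190) 0.028 [0.5344 0.3149 0.028 ]
(358, 98) 0 [0.5136 0.2926 0.    ]
(358, 98) 0.028 [0.5094 0.2925 0.028 ]
(358, 276) 0.028 [0.5586 0.2924 0.028 ]
```

Emit:
{"api": "arm_command", "payload": {"twist": [[0,0,0],[0,0,0],[0,0,0],[0,0,0],[0,0,0]], "offset": [[1,1,-30],[1,1,-75],[1,1,-120],[1,1,-150],[1,1,-150]], "fingers": [50,50,50,50,50]}}

```text
time: 12.05
eef_pos: [0.5341, 0.2937, 0.0798]
tool_rot: [[-1.0, 0.002, -0.003], [0.002, 1.0, -0.003], [0.003, -0.003, -1.0]]
force: [-0.2, 0.4, 1.0]
finger_gap: 0.0498
```

```bash
python3 snap.py w7
```

```text
12.05 [0.53409685 0.29365887 0.07984634] [-0.72893976  0.55300074  0.16529551  1.84324568 -0.12496473  0.75934529
  1.07191468] [-0.17021493  0.41091492  0.97621665] 0.049839792963362356
```

View pics/w7.png

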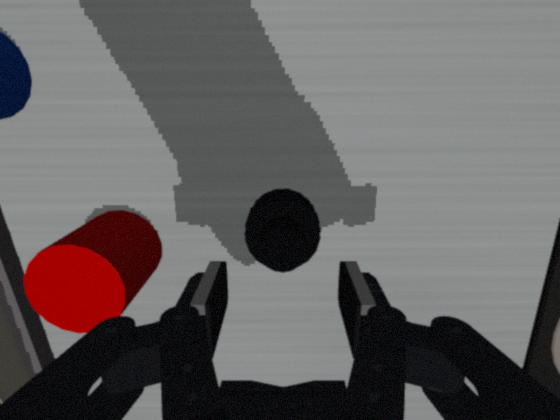

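Emit:
{"api": "arm_command", "payload": {"twist": [[0,0,0],[0,0,0],[0,0,0],[0,0,0]], "offset": [[1,-1,-20],[1,-1,-40],[1,-1,-49],[1,-1,-49]], "fingers": [50,50,50,50]}}

```text
time: 12.6
eef_pos: [0.5352, 0.2943, 0.0313]
tool_rot: [[-1.0, 0.001, -0.002], [0.001, 1.0, -0.001], [0.002, -0.001, -1.0]]
force: [-0.6, -0.9, -0.0]
finger_gap: 0.0499
```

Emit:
{"api": "arm_command", "payload": {"twist": [[0,0,0],[0,0,0],[0,0,0],[0,0,0],[0,0,0]], "offset": [[0,0,0],[0,0,0],[0,0,0],[0,0,0],[0,0,0]], "fingers": [20,20,20,20,20], "grip_force": 70}}

```text
time: 13.22
eef_pos: [0.5363, 0.2948, 0.033]
tool_rot: [[-1.0, 0.001, 0.001], [0.001, 1.0, 0.001], [-0.001, 0.001, -1.0]]
force: [-0.5, -0.3, 5.7]
finger_gap: 0.0238
```

```bash
python3 snap.py w8
```

```text
13.225 [0.53629918 0.29482066 0.0330431 ] [-0.71536465  0.62196363  0.14900601  1.8586308  -0.13978135  0.66975712
  1.08574933] [-0.54337755 -0.29290722  5.66586575] 0.023757763638395664
```

View pics/w8.png

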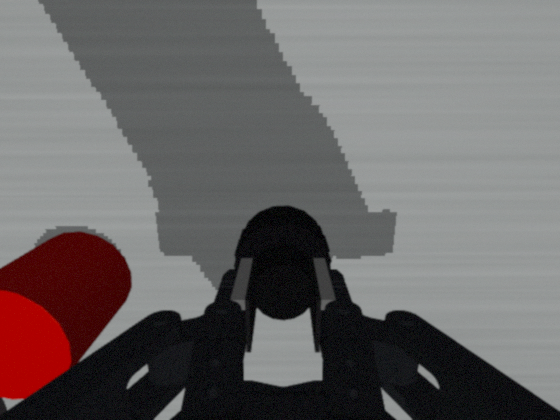

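Run:
```python
from m import *
np.set_printoptions(precision=4,suppress=True)
W=camera_model('wrist');T=np.load('pics/w8.npy')
for p,z in [((284,320),.05),((284,206),.028),((284,206),0)]: print(onz(W,p,z,T))
print(proj(W,(.535,.2935,.05),T))
im=cv2.imread('pics/w8.png')[190:360,190:380];cv2.imwrite('pics/w8c.png',cv2.convertScaleAbs(cv2.resize(im,None,fx=3.5,fy=3.5,interpolation=2),alpha=3))
```

```text
[0.5496 0.2946 0.05  ]
[0.5056 0.2947 0.028 ]
[0.5142 0.2948 0.    ]
[281.3868 289.7648]
```

View pics/w8c.png

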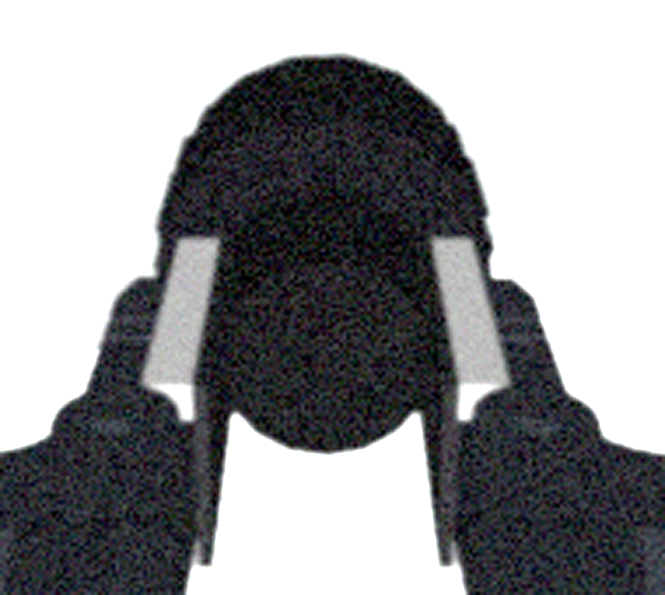

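Emit:
{"api": "arm_command", "payload": {"twist": [[0,0,0],[0,0,0],[0,0,0],[0,0,0],[0,0,0]], "offset": [[0,0,20],[0,0,60],[0,0,110],[0,0,155],[0,0,190]], "fingers": [20,20,20,20,20]}}

```text
time: 13.9
eef_pos: [0.536, 0.2947, 0.2257]
tool_rot: [[-1.0, 0.001, 0.002], [0.001, 1.0, 0.002], [-0.002, 0.002, -1.0]]
force: [0.8, 0.4, -0.5]
finger_gap: 0.0233
```

Emit:
{"api": "arm_command", "payload": {"twist": [[0,0,0],[0,0,0],[0,0,0],[0,0,0],[0,0,0]], "offset": [[5,-30,10],[12,-80,10],[20,-130,10],[28,-180,10],[35,-225,10]], "fingers": [20,20,20,20,20]}}

```text
time: 14.52
eef_pos: [0.5707, 0.0676, 0.2335]
tool_rot: [[-1.0, 0.001, 0.001], [0.001, 1.0, 0.0], [-0.001, 0.0, -1.0]]
force: [1.3, -0.1, -1.5]
finger_gap: 0.0235
```

Emit:
{"api": "arm_command", "payload": {"twist": [[0,0,0],[0,0,0],[0,0,0],[0,0,0]], "offset": [[4,-20,0],[4,-28,0],[4,-28,0],[4,-28,0]], "fingers": [20,20,20,20]}}

```text
time: 15.02
eef_pos: [0.5745, 0.0433, 0.2324]
tool_rot: [[-1.0, -0.002, -0.0], [-0.002, 1.0, 0.001], [0.0, 0.001, -1.0]]
force: [0.7, -0.4, -0.0]
finger_gap: 0.0238
```

```bash
python3 snap.py w9;python3 snap.py s9 side; python3 snap.py a9 scene
python3 - <<'E'
import cv2
for n,(x,y) in {'s9':(215,120),'a9':(270,110)}.items():
    im=cv2.imread(f'pics/{n}.png')[y:y+120,x:x+120];cv2.imwrite(f'pics/{n}c.png',cv2.convertScaleAbs(cv2.resize(im,None,fx=5,fy=5,interpolation=2),alpha=2))
E
```

```text
15.025 [0.57453967 0.04331649 0.23242846] [-0.41880248  0.31884708  0.29510533  1.81245969 -0.10770893  1.02579292
  1.49056537] [ 0.67394571 -0.37622976 -0.00782473] 0.02381285264721386
15.075 [0.57457597 0.04325322 0.23233977] [-0.41885041  0.31902608  0.29522699  1.8124543  -0.10762523  1.02569075
  1.49064015] [ 0.47750554 -0.30378437 -0.86713353] 0.023180891517498324
15.125 [0.57457695 0.04305935 0.23226834] [-0.4187653   0.31916519  0.29546122  1.81247424 -0.10758708  1.02569948
  1.49078031] [ 0.53353921 -0.22305767  0.31869234] 0.02340092733758144
```

View pics/w9.png

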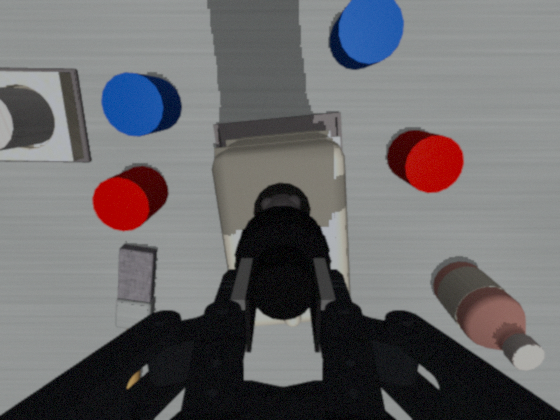

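View pics/s9c.png

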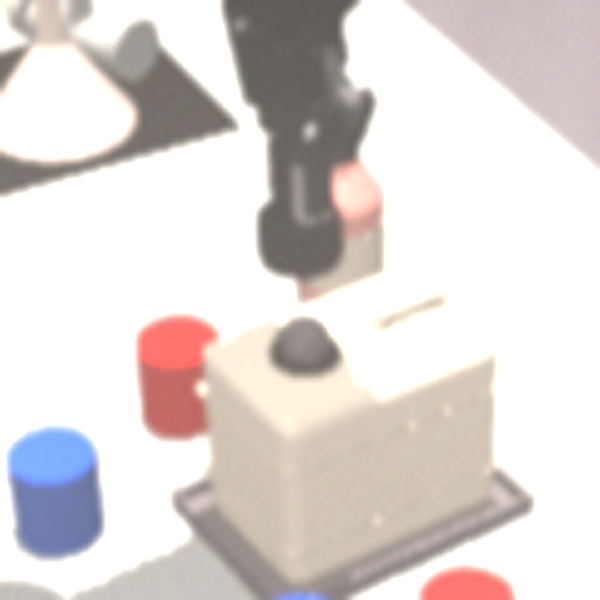

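View pics/a9c.png

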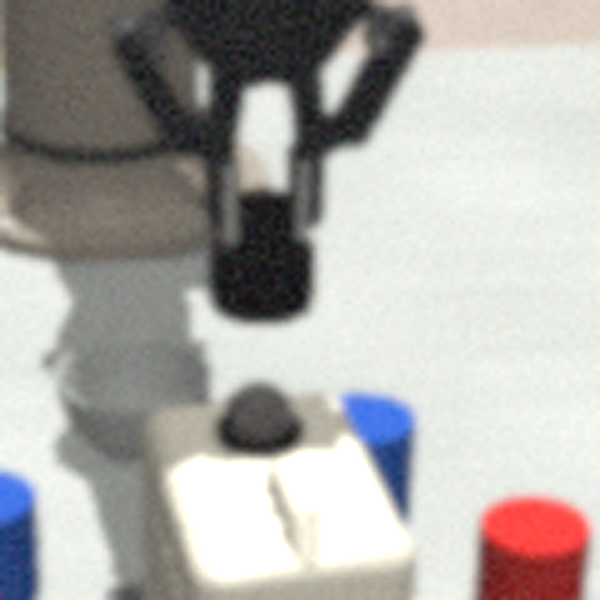

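Emit:
{"api": "arm_command", "payload": {"twist": [[0,0,0],[0,0,0],[0,0,0],[0,0,0]], "offset": [[1,-1,-15],[1,-1,-30],[1,-1,-40],[1,-1,-44]], "fingers": [20,20,20,20], "grip_force": 90}}

```text
time: 15.68
eef_pos: [0.5752, 0.0405, 0.1871]
tool_rot: [[-1.0, 0.001, -0.002], [0.001, 1.0, -0.0], [0.002, -0.0, -1.0]]
force: [-0.1, -0.8, -0.0]
finger_gap: 0.0225
```

Emit:
{"api": "arm_command", "payload": {"twist": [[0,0,0],[0,0,0],[0,0,0]], "offset": [[0,0,-2],[0,0,-4],[0,0,-6]], "fingers": [20,20,20]}}

```text
time: 16.05
eef_pos: [0.576, 0.0407, 0.1826]
tool_rot: [[-1.0, 0.001, 0.001], [0.001, 1.0, 0.0], [-0.001, 0.0, -1.0]]
force: [-0.8, 0.7, 2.3]
finger_gap: 0.0231
```

Emit:
{"api": "arm_command", "payload": {"twist": [[0,0,0],[0,0,0],[0,0,0]], "offset": [[0,1,-1],[0,1,-2],[0,1,-3]], "fingers": [20,20,20]}}

```text
time: 16.42
eef_pos: [0.5765, 0.0423, 0.1802]
tool_rot: [[-1.0, 0.0, 0.002], [0.0, 1.0, 0.001], [-0.002, 0.001, -1.0]]
force: [-1.7, 1.2, 8.3]
finger_gap: 0.0231
```

Emit:
{"api": "arm_command", "payload": {"twist": [[0,0,0],[0,0,0]], "offset": [[0,0,-1],[0,0,-2]], "fingers": [20,20]}}

```text
time: 16.68
eef_pos: [0.5771, 0.0425, 0.1793]
tool_rot: [[-1.0, 0.0, 0.003], [0.0, 1.0, 0.002], [-0.003, 0.002, -1.0]]
force: [-2.9, 2.4, 14.6]
finger_gap: 0.0229
```

Emit:
{"api": "arm_command", "payload": {"twist": [[0,0,0],[0,0,0]], "offset": [[0,0,-1],[0,0,-2]], "fingers": [20,20]}}

```text
time: 16.92
eef_pos: [0.5773, 0.0425, 0.1776]
tool_rot: [[-1.0, 0.0, 0.004], [0.0, 1.0, 0.002], [-0.004, 0.002, -1.0]]
force: [-2.9, 1.7, 12.4]
finger_gap: 0.0223
```

Emit:
{"api": "arm_command", "payload": {"twist": [[0,0,0],[0,0,0]], "offset": [[-1,0,-1],[-1,0,-2]], "fingers": [20,20]}}

```text
time: 17.18
eef_pos: [0.5756, 0.0425, 0.1743]
tool_rot: [[-1.0, 0.0, 0.002], [0.0, 1.0, 0.001], [-0.002, 0.001, -1.0]]
force: [0.0, 1.5, 4.4]
finger_gap: 0.0229
```

Emit:
{"api": "arm_command", "payload": {"twist": [[0,0,0],[0,0,0]], "offset": [[0,0,-1],[0,0,-2]], "fingers": [20,20]}}

```text
time: 17.42
eef_pos: [0.5747, 0.0421, 0.1706]
tool_rot: [[-1.0, 0.0, -0.0], [0.0, 1.0, 0.0], [0.0, 0.0, -1.0]]
force: [3.1, 3.2, -4.8]
finger_gap: 0.0228
```

Emit:
{"api": "arm_command", "payload": {"twist": [[0,0,0],[0,0,0]], "offset": [[0,0,-1],[0,0,-2]], "fingers": [20,20]}}

```text
time: 17.68
eef_pos: [0.5747, 0.0417, 0.169]
tool_rot: [[-1.0, 0.001, -0.0], [0.001, 1.0, 0.0], [0.0, 0.0, -1.0]]
force: [1.9, 2.5, 1.0]
finger_gap: 0.0226
```

Clicked (force dropped after the peak). Keep on to squeeze the seal.

Emit:
{"api": "arm_command", "payload": {"twist": [[0,0,0],[0,0,0]], "offset": [[0.5,0,-1],[0.5,0,-2]], "fingers": [20,20]}}

```text
time: 17.92
eef_pos: [0.5752, 0.0415, 0.1677]
tool_rot: [[-1.0, 0.001, -0.0], [0.001, 1.0, 0.0], [0.0, 0.0, -1.0]]
force: [-0.8, 2.9, 4.2]
finger_gap: 0.0231
```

Emit:
{"api": "arm_command", "payload": {"twist": [[0,0,0],[0,0,0]], "offset": [[0,0,-1],[0,0,-2]], "fingers": [20,20]}}

```text
time: 18.18
eef_pos: [0.5753, 0.0415, 0.166]
tool_rot: [[-1.0, 0.001, 0.0], [0.001, 1.0, 0.0], [-0.0, 0.0, -1.0]]
force: [-2.8, 1.6, 9.3]
finger_gap: 0.0227
```

Emit:
{"api": "arm_command", "payload": {"twist": [[0,0,0],[0,0,0]], "offset": [[0,0,-1],[0,0,-1]], "fingers": [20,20]}}

```text
time: 18.42
eef_pos: [0.5754, 0.0415, 0.1659]
tool_rot: [[-1.0, 0.001, 0.0], [0.001, 1.0, 0.001], [-0.0, 0.001, -1.0]]
force: [-5.1, 2.4, 13.2]
finger_gap: 0.0226
```

Emit:
{"api": "arm_command", "payload": {"twist": [[0,0,0],[0,0,0]], "offset": [[-0.5,0,-1],[-0.5,0,-1]], "fingers": [20,20]}}

```text
time: 18.68
eef_pos: [0.5754, 0.0414, 0.1657]
tool_rot: [[-1.0, 0.001, 0.002], [0.001, 1.0, 0.001], [-0.002, 0.001, -1.0]]
force: [-5.7, 1.6, 18.7]
finger_gap: 0.0225
```

Emit:
{"api": "arm_command", "payload": {"twist": [[0,0,0],[0,0,0],[0,0,0],[0,0,0]], "offset": [[0,0,-1],[0,0,-1],[0,0,-1],[0,0,-1]], "fingers": [20,20,20,20]}}

```text
time: 19.18
eef_pos: [0.5756, 0.0414, 0.1656]
tool_rot: [[-1.0, 0.001, 0.002], [0.001, 1.0, 0.001], [-0.002, 0.001, -1.0]]
force: [-8.2, 0.5, 25.2]
finger_gap: 0.0225
```

```bash
python3 snap.py w10;python3 snap.py s10 side; python3 snap.py a10 scene
python3 - <<'E'
import cv2
for n,(x,y) in {'s10':(215,120),'a10':(260,130)}.items():
    im=cv2.imread(f'pics/{n}.png')[y:y+120,x:x+120];cv2.imwrite(f'pics/{n}c.png',cv2.convertScaleAbs(cv2.resize(im,None,fx=5,fy=5,interpolation=2),alpha=2))
E
```

```text
19.175 [0.57555863 0.04142406 0.16555562] [-0.39873823  0.39539369  0.2796366   1.87588638 -0.13892182  0.88658115
  1.51760335] [-8.20486469  0.46102329 25.22867775] 0.02254235828716128
19.225 [0.57556644 0.04143452 0.16554579] [-0.39875714  0.39542207  0.27963995  1.87587134 -0.13892496  0.88657404
  1.51763514] [-7.62212401  1.26321382 24.99055119] 0.022651169816202625
19.275 [0.57553566 0.04142236 0.16554007] [-0.39873509  0.39539741  0.27961967  1.87592071 -0.13890238  0.88658268
  1.51768026] [-7.24761569  0.6747161  24.39882334] 0.022503854405584015
```

View pics/a10c.png

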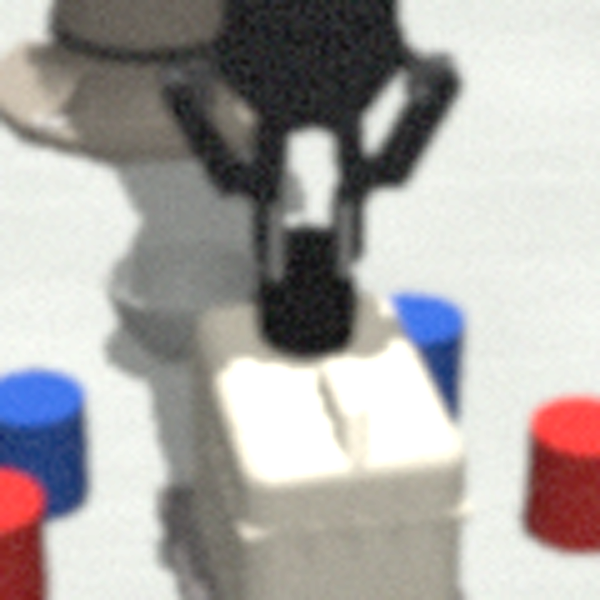

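View pics/s10c.png

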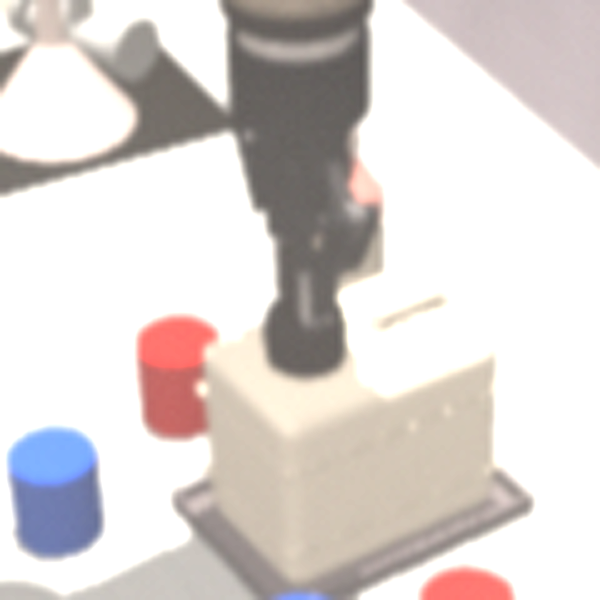

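View pics/s10.png

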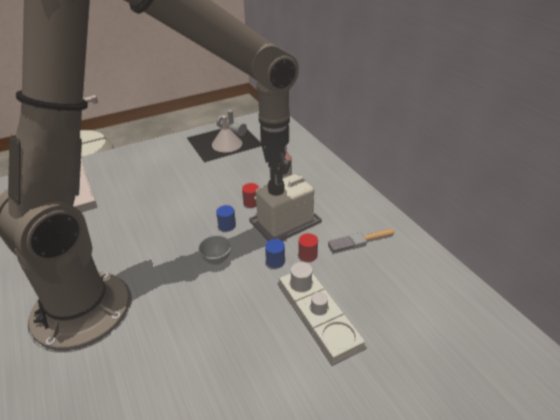

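Run:
```python
from bench import *
from m import *
np.set_printoptions(precision=4,suppress=True)
for C,n in ((A,'a10'),(B,'s10')):
    u,v=proj(C,(.5148,-.2101,.076)); print(n,u,v)
    im=cv2.imread(f'pics/{n}.png');x,y=int(u)-40,int(v)-30
    cv2.circle(im,(0,0),1,0); c=cv2.resize(im[y:y+60,x:x+80],None,fx=5,fy=5,interpolation=2)
    pts=np.array([[((p-np.array([x,y])+.5)*5-.5)] for p in [proj(C,(.5148+.027*np.cos(t),-.2101+.027*np.sin(t),.076)) for t in np.linspace(0,6.28,40)]]).astype(int)
    cv2.polylines(c,[pts],True,(0,255,0),1)
    cv2.imwrite(f'pics/{n}w.png',c)
a=np.vstack([cv2.imread('pics/a10w.png'),cv2.imread('pics/s10w.png')]);cv2.imwrite('pics/fin.png',a);s=sense();print(s['force'],s['time'])
```

```text
a10 216.5726577834095 208.64139124245344
s10 301.0642126248302 268.8861055097137
[-7.6386  0.7514 24.6084] 19.325
```

View pics/fin.png

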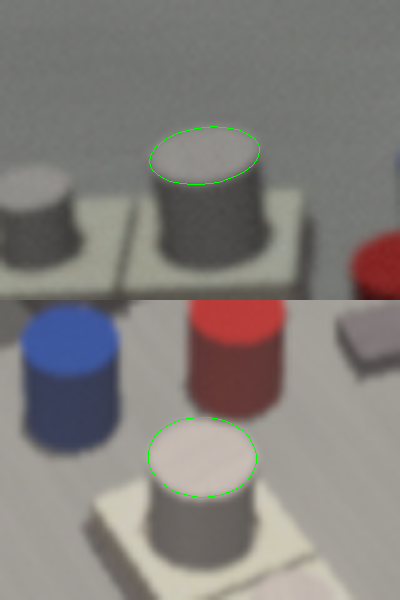

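The cup's top fits the expected outline at 76 mm in both views, so it is seated in the medium well. The cap is at its hard stop under about 25 N.

```bash
python3 -c "
from bench import *
print(finish_job())"
```

```text
the job is handed in; nothing more can be done
None
```

The job is handed in: the dosing cup is back upside down in its own well, and the cap is clicked on and still held pressed down. It took about 19 s of the 64 s allowed.

- **Cup:** The silver cup now stands in the 60 mm well. Its top matches the outline expected at 76 mm height in both the scene and side views, so it sits on the well's floor.
- **Cap:** Resistance peaked at about 14.6 N, then dropped at the click (stated: about 12 N). The cap then met a hard stop where the fully home height puts it. It moved only about 0.3 mm as the push rose from 13 to 25 N, so I take the seal ring to be fully squeezed.
- **Hold at hand-in:** The gripper was holding the cap with about 25 N downward and a 90 N grip. Roughly 8 N of sideways force along x remained.
- **Disagreement:** The gripper read 22.5 mm across the 26 mm knob. Lifting and pressing showed no slip, and the finger positions in the pictures looked right.
- **Other things:** The arm did not touch the small cup, bottle, bowl or brush, and they looked unmoved in the last pictures. I did not measure their positions again.

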